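# Tea canisters in order of size on the window table

### The job

Line up the four tea canisters on the row of slate coasters in order of size, one centred on each coaster: the largest next to the teacup, then ever smaller towards the books. Keep them upright, set each one down gently, and leave the teacup and the books where they are.

Things in the scene. Friction and masses are not known exactly. Their poses are not given: they have to be found in the camera images.
- canister_navy: deep blue tea canister, the largest of the four: upright round tin 62 mm in diameter, 125 mm high in all (flat lid of the same colour, its top at 117 mm, on it a brass knob 14 mm wide and 8 mm high); loose, up to 0.45 kg. Origin: centre of its underside, z up. Starts standing on the table (z = 0)
- canister_green: green tea canister, the second largest of the four: upright round tin 56 mm in diameter, 105 mm high in all (flat lid of the same colour, its top at 97 mm, on it a brass knob 14 mm wide and 8 mm high); loose, up to 0.45 kg. Origin: centre of its underside, z up. Starts standing on the table (z = 0)
- canister_red: brick red tea canister, the third of the four: upright round tin 50 mm in diameter, 85 mm high in all (flat lid of the same colour, its top at 77 mm, on it a brass knob 14 mm wide and 8 mm high); loose, up to 0.45 kg. Origin: centre of its underside, z up. Starts standing on the table (z = 0)
- canister_cream: cream tea canister, the smallest of the four: upright round tin 44 mm in diameter, 65 mm high in all (flat lid of the same colour, its top at 57 mm, on it a brass knob 14 mm wide and 8 mm high); loose, up to 0.45 kg. Origin: centre of its underside, z up. Starts standing on the table (z = 0)
- coaster_a: leftmost (greatest y) of four like round pale grey slate coasters, 86 mm in diameter, 5 mm thick, fixed in a straight row 110 mm apart along a fixed dark oak board (110 mm wide, 450 mm long, 12 mm thick). Origin: centre of its underside, on the board's top at z = 0.012, so its upper face is at z = 0.017; its y axis runs along the row to the left, x across it
- coaster_b: second from the left of four like round pale grey slate coasters, 86 mm in diameter, 5 mm thick, fixed in a straight row 110 mm apart along a fixed dark oak board (110 mm wide, 450 mm long, 12 mm thick). Origin: centre of its underside, on the board's top at z = 0.012, so its upper face is at z = 0.017; its y axis runs along the row to the left, x across it
- coaster_c: third from the left of four like round pale grey slate coasters, 86 mm in diameter, 5 mm thick, fixed in a straight row 110 mm apart along a fixed dark oak board (110 mm wide, 450 mm long, 12 mm thick). Origin: centre of its underside, on the board's top at z = 0.012, so its upper face is at z = 0.017; its y axis runs along the row to the left, x across it
- coaster_d: rightmost (least y) of four like round pale grey slate coasters, 86 mm in diameter, 5 mm thick, fixed in a straight row 110 mm apart along a fixed dark oak board (110 mm wide, 450 mm long, 12 mm thick). Origin: centre of its underside, on the board's top at z = 0.012, so its upper face is at z = 0.017; its y axis runs along the row to the left, x across it
- teacup: white teacup standing on (and fixed to) its white saucer, 120 mm in diameter, 61 mm high, loose on the table beyond one end of the row, about 150 mm from the end coaster's centre. Origin: centre of the saucer's underside
- books: stack of two small books, plum on dark blue, 178 mm (x) by 108 mm (y), 42 mm high, loose on the table beyond the other end of the row, about 150 mm from the end coaster's centre. Origin: centre of the underside
There are look-alikes about, which are no part of the job. What is shaped like the canister_cream but black or turquoise is not meant.

How it is judged:
By the outcome, as a careful person would: the job done as asked, in the order asked, and still so for the second after the job is handed in, with the robot touching nothing.
It also fails if it takes over 99 s, if anything falls off the work surface, if the arm or the gripper's body presses on something with over 40 N, if the wrist force passes 120 N, or if a joint passes its speed limit or range.

### The arm

A 7-joint arm with a two-finger parallel gripper is mounted at the origin on the work surface. World frame = base frame: x ahead of the robot, y to its left, z up, the work surface at z = 0. Lengths are in mm, angles in rad, forces in N, time in s.
With the tool pointing down it reaches from about 400 to 875 mm from the base axis. Payload 4.4 kg.
Tool frame: the origin (TCP) lies midway between the tips of the shut fingers; the grasp point (between the pads) lies ctrl.grip_depth behind it (ctrl.grip_depth is the distance from the TCP to the grasp point, in mm); z points along the fingers, y is the line along which they close (so a half turn about z gives the same grasp; the last joint's range is limited). The gripper opens to 85 mm and grips with 20 to 120 N. Pads are 22 mm wide; open, the fingers measure 114 mm over their backs; the gripper's body (76 mm by 85 mm) begins 54 mm behind the grasp point. The pads swing forward as they close: fully open they stand 13 mm farther back than shut.
Start: joints at [-1.383, 0.628, 0.038, 1.517, -0.027, 0.996, -0.02], TCP at [163.179, 629.198, 231.313] pointing down, gripper open.
Joint ranges: [-3.06, 3.06], [-0.37, 2.12], [-1.25, 1.32], [0.18, 2.47], [-1.1, 4.24], [0.23, 1.98], [-2.94, 2.94]. Speed limits (rad/s): [2.57, 2.57, 3.14, 3.14, 3.14, 3.14, 3.14].

### API

Orientations are given as [roll, pitch, yaw] about the fixed x, y, z axes, in that order (R = Rz(yaw) Ry(pitch) Rx(roll)).
In Python, from cell import ctrl gives the robot as it stands.
- The arm moves only by the tool carry_out, never from a script. Its argument "deltas" is one flat list of numbers, 7 for each row, row after row: the turn, a rotation vector about the tool's x, y, z in degrees, then the shift along the tool's x, y, z in m, then the closure, from -1 (fully open) to 1 (shut). In form: [wx, wy, wz, dx, dy, dz, claw, wx, wy, wz, dx, dy, dz, claw, ...]. A call has 1 to 12 rows; each row shifts and turns the commanded pose from where the row before left it, along the tool's axes as they then stand; what a row does not reach is not made up. A row lasts 1/8 s, in which the tool goes at most 62.5 mm and 10.7 degrees, less where a joint would pass 70% of its speed; a pose out of reach is approached as far as the arm can. A call with a gripper value outside its range is refused whole. The fingers move at their own pace and stop on an object; the grip force is fixed at half the most. Time passes only in rows, so rows that do not move let the fingers close. It gives the time, the measured TCP pose, the force, the opening and the grip force at its end, in the units of the state.
- ctrl.read_state(): the state, without advancing time (a new reading comes with each control period).
- ctrl.get_image(name): name is "side" or "top"; returns the picture (384x512x3 uint8, red, green, blue); there is no depth.
- ctrl.calibration(name): a dict with "mtx" (3x3 intrinsics, pixels), "R" (3x3) and "t" (3): a world point X has camera coordinates R X + t. Camera axes: x right, y down, z forward; pixel columns grow to the right and rows downward; lengths in mm; the calibration is good to about 2 mm. A picture is of the moment at which its call begins. calibration takes no time and is no camera call.
- ctrl.finish_job(): hands the job in; it is judged then, once.
The state is a dict: "clock": time; "qpos": joint angles; "qd": joint speeds; "tau": joint torques, N m; "eef_pos": TCP position; "tool_rot": TCP orientation; "force": force on the tool from outside, world axes, zero at the start; "torque": the same for the moment, N m; "width": finger opening in mm; "gripper_force": force on a finger pad.
Only numpy, scipy, OpenCV 4.12 (cv2) and the standard library are available. Lean on these libraries where they do the work, as an engineer would, in place of code of your own. Each camera call takes 0.05 s, during which the arm holds its last target. There are 200 camera calls.

## Working session

There is one attempt and no reset: what is moved stays moved. The work goes in short steps, Python scripts to look and compute and a tool call to move; the robot and the scene stay as the last step left them, time stands still between calls to the robot, and variables do not carry over. Pictures are saved under pics/ and viewed, at most 14 in all, crops included, and the job is handed in when it is done.

Besides the shell and the picture viewer there is one more tool, called after "Emit:" in YAML: its name, and indented under it one key for each argument. carry_out: Moves the arm, as the interface text tells. Its arguments: {"type":"object","properties":{"deltas":{"type":"array"}},"required":["deltas"]}

```bash
ls; mkdir -p pics
python3 - <<'E'
from cell import ctrl
import cv2
for n in("top","side"):
    im=ctrl.get_image(n); cv2.imwrite(f"pics/{n}0.png",im[:,:,::-1])
    c=ctrl.calibration(n); print(n,c["mtx"].round(1).tolist(),c["R"].round(3).tolist(),c["t"].round(1).tolist())
s=ctrl.read_state(); print(s, ctrl.grip_depth)
E
```

```text
pics
top [[444.6, 0.0, 253.3], [0.0, 444.6, 201.5], [0.0, 0.0, 1.0]] [[0.008, -1.0, -0.01], [-0.996, -0.007, -0.093], [0.093, 0.01, -0.996]] [36.3, 531.5, 1042.3]
side [[359.1, 0.0, 260.3], [0.0, 359.1, 191.6], [0.0, 0.0, 1.0]] [[0.959, -0.284, -0.021], [-0.159, -0.474, -0.866], [0.236, 0.834, -0.499]] [-524.5, 134.9, 718.2]
{'clock': 0.1, 'qpos': array([-1.38280973,  0.62925634,  0.03846893,  1.51827965, -0.02694792,
        0.99629944, -0.02000816]), 'qd': array([-0.00013785, -0.0027165 , -0.0020672 , -0.00046397, -0.0005006 ,
       -0.0005129 , -0.00116859]), 'tau': array([ 2.23655217e-03, -5.64532828e+01,  1.23023920e+00, -1.93974495e+01,
        1.13091938e-02,  5.50427314e-03, -9.65820874e-06]), 'eef_pos': array([163.05324763, 628.63160474, 230.47602929]), 'tool_rot': array([-3.13986969e+00,  7.57186193e-05,  2.88780649e+00]), 'force': array([ 0.45195096, -1.18227632,  0.36795465]), 'torque': array([-0.02685117, -0.01344519,  0.02245496]), 'gripper_force': 0.0, 'width': 85.13630061521623} 18.700000000000003
```

View pics/top0.png

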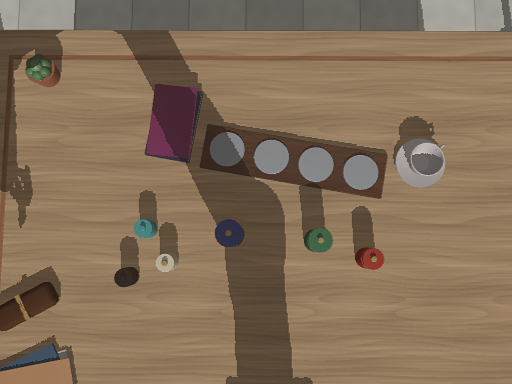

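View pics/side0.png

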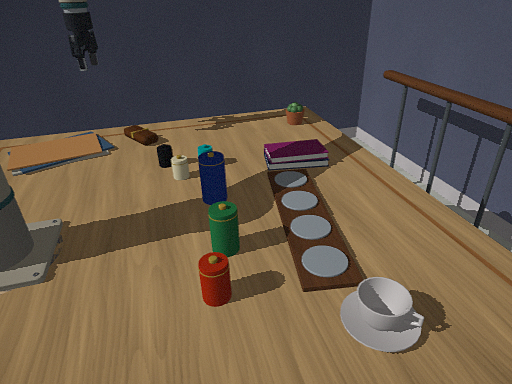

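The top view shows, as (column, row) pixels: navy (229,233), green (320,240), red (372,259) and cream (165,263). The coasters run from (227,149) to (361,172). The teacup is at right (420,162) and the books at left (173,122), so navy goes on coaster d, green on c, red on b and cream on a.

There are three small tins: (165,263) cream, (126,277) black and (145,228) turquoise. The cream one at (165,263) is meant, going by its colour.

```bash
cat > h.py <<'E'
from cell import ctrl
import cv2, numpy as np
def cal(n):
    c=ctrl.calibration(n); return [np.array(c[k],float) for k in("mtx","R","t")]
def ray(n,uv):
    K,R,t=cal(n); d=R.T@np.linalg.solve(K,[uv[0],uv[1],1.]); return -R.T@t.ravel(), d/np.linalg.norm(d)
def plane(n,uv,z):
    o,d=ray(n,uv); return o+d*(z-o[2])/d[2]
def proj(n,X):
    K,R,t=cal(n); p=K@(R@np.array(X,float)+t.ravel()); return p[:2]/p[2]
def tri(a,b):
    (o,d),(p,e)=ray("top",a),ray("side",b)
    s=np.linalg.lstsq(np.c_[d,-e],p-o,rcond=None)[0]; x,y=o+s[0]*d,p+s[1]*e
    return (x+y)/2, np.linalg.norm(x-y)
H=dict(navy=125,green=105,red=85,cream=65)
DIA=dict(navy=62,green=56,red=50,cream=44)
def mask(im,name):
    h,s,v=[c.astype(int) for c in cv2.split(cv2.cvtColor(im,cv2.COLOR_RGB2HSV))]
    m=dict(navy=(h>108)&(h<130)&(s>130)&(v>25),green=(h>60)&(h<84)&(s>120)&(v>30),
      red=((h<5)|(h>172))&(s>190)&(v>70),cream=(s<90)&(v>150)&(h>12)&(h<40),
      brass=(h>14)&(h<30)&(s>120)&(v>60),grey=(s<45)&(v>50)&(v<200))[name]
    return m.astype(np.uint8)
def blob(m,near,r):
    z=np.zeros_like(m); cv2.circle(z,tuple(int(round(x)) for x in near),int(r),1,-1)
    n,l,st,c=cv2.connectedComponentsWithStats(m*z)
    if n<2: return None
    i=1+st[1:,4].argmax(); return (l==i).astype(np.uint8),c[i],st[i]
E
python3 - <<'E'
from h import *
T=cv2.imread("pics/top0.png")[:,:,::-1].copy();S=cv2.imread("pics/side0.png")[:,:,::-1].copy()
A=dict(navy=((229,233),(213,180)),green=((320,240),(225,230)),red=((372,259),(215,280)),cream=((165,263),(180,168)))
for n in A:
    bt=blob(mask(T,n),A[n][0],22); bs=blob(mask(S,n),A[n][1],34)
    K=lambda im,c:blob(mask(im,"brass"),c,6)
    # lid circle: hull of top blob; side blob axis
    (c,r)=cv2.minEnclosingCircle(np.argwhere(bt[0])[:,::-1].astype(np.float32).copy())
    kt=blob(mask(T,"brass"),c,5); top=(bs[1][0],bs[2][1]); ks=blob(mask(S,"brass"),(top[0],top[1]),7)
    X=plane("top",c,H[n]-8)
    print(n,"topblob",bt[2],"c",np.round(c,1),r,"lidplane",X.round(1),"side",bs[2])
    if kt: print("  knob top",kt[1].round(1),kt[2][4],plane("top",kt[1],H[n]-3).round(1))
    if kt and ks: print("  knob side",ks[1].round(1),ks[2][4],tri(kt[1],ks[1]))
g=mask(T,"grey"); P=[]
for c in((227,149),(271,157),(316,164),(361,172)):
    b=blob(g,c,21); q=cv2.findContours(b[0],0,1)[0][0]; e=cv2.fitEllipse(cv2.convexHull(q)); X=plane("top",e[0],17); P.append(X)
    print("coaster",b[2][4],np.round(e[0],1),np.round(e[1],1),X.round(1))
P=np.array(P); print(np.linalg.norm(np.diff(P,axis=0),axis=1))
d=P[3]-P[0]; d/=np.linalg.norm(d); m=P.mean(0); print([(m+d*k).round(1) for k in(-165,-55,55,165)])
cv2.imwrite("pics/crop.png",cv2.resize(np.hstack([T[205:305,100:260],S[120:220,130:290]])[:,:,::-1],None,fx=2.5,fy=2.5,interpolation=2))
E
```

```text
Traceback (most recent call last):
TypeError: 'NoneType' object is not subscriptable
```

Run:
```python
from h import *
for f,pts in(("top",[(229,240),(229,233),(320,247),(320,240),(372,265),(374,258),(165,266),(165,261),(227,155),(271,157),(361,172),(300,150)]),("side",[(213,180),(225,230),(215,280),(180,168),(223,206),(180,160)])):
    im=cv2.imread(f"pics/{f}0.png"); h=cv2.cvtColor(im,cv2.COLOR_BGR2HSV)
    for u,v in pts: print(f,u,v,h[v,u])
S=cv2.imread("pics/side0.png");T=cv2.imread("pics/top0.png")
cv2.imwrite("pics/crop.png",cv2.resize(np.hstack([T[205:305,100:260],S[120:220,130:290]]),None,fx=2.5,fy=2.5,interpolation=2))
```

```text
top 229 240 [122  90  71]
top 229 233 [ 20 129  97]
top 320 247 [ 66  91 101]
top 320 240 [ 21 124 150]
top 372 265 [  3 172 144]
top 374 258 [ 21 125 143]
top 165 266 [ 21  42 184]
top 165 261 [ 20 125 139]
top 227 155 [150   3  83]
top 271 157 [100   6 136]
top 361 172 [120   6 136]
top 300 150 [ 11 111  85]
side 213 180 [113 235  64]
side 225 230 [ 69 187  64]
side 215 280 [  2 217 100]
side 180 168 [ 23  55 125]
side 223 206 [ 22 168 137]
side 180 160 [ 23  54 183]
```

View pics/crop.png

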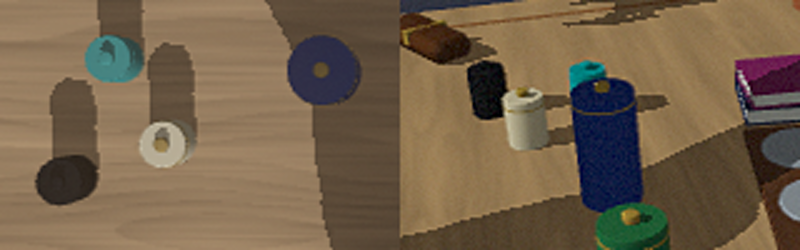

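The crop confirms it. The cream tin with the brass knob is at top-view (165,263); black is at (126,277) and turquoise at (145,228), and neither is wanted. I'm loosening the colour masks and measuring.

```bash
sed -i 's/(s>130)&(v>25)/(s>70)\&(v>25)/; s/(s>120)&(v>30)/(s>70)\&(v>30)/; s/(s>190)&(v>70)/(s>140)\&(v>60)/; s/(s<90)&(v>150)&(h>12)&(h<40)/(s<75)\&(v>100)\&(h>12)\&(h<40)/; s/(s>120)&(v>60)/(s>105)\&(v>60)/' h.py
cat > m.py <<'E'
from h import *
T=cv2.imread("pics/top0.png")[:,:,::-1].copy();S=cv2.imread("pics/side0.png")[:,:,::-1].copy()
A=dict(navy=((229,233),(213,180)),green=((320,240),(225,230)),red=((372,259),(215,280)),cream=((165,263),(180,168)))
for n in A:
    bt=blob(mask(T,n),A[n][0],20); bs=blob(mask(S,n),A[n][1],34)
    kt=blob(mask(T,"brass"),A[n][0],6)
    top=proj("side",plane("top",kt[1],H[n]-4)); ks=blob(mask(S,"brass"),top,6)
    print(n,"top",bt[2],"side",bs[2],"knob",kt[1].round(1),kt[2][4],plane("top",kt[1],H[n]-3).round(1))
    if ks: x,e=tri(kt[1],ks[1]); print("  side",ks[1].round(1),ks[2][4],"pred",top.round(1),x.round(1),e.round(1))
g=mask(T,"grey"); P=[]
for c in((227,149),(271,157),(316,164),(361,172)):
    b=blob(g,c,21); q=cv2.findContours(b[0],0,1)[0][0]; e=cv2.fitEllipse(cv2.convexHull(q)); X=plane("top",e[0],17); P.append(X)
    print("coaster",b[2][4],np.round(e[0],1),np.round(e[1],1),X.round(1))
P=np.array(P); print(np.linalg.norm(np.diff(P,axis=0),axis=1))
d=P[3]-P[0]; d/=np.linalg.norm(d); m=P.mean(0); print([(m+d*k).round(1) for k in(-165,-55,55,165)])
for n,p in(("turq",(145,228)),("black",(126,277))): print(n,plane("top",p,55).round(0))
E
python3 m.py
```

```text
navy top [215 220  27  27 538] side [ 198  152   29   53 1152] knob [228.  232.5] 26 [454.4  93.4 122. ]
  side [210.3 154.2] 22 pred [210.  154.7] [454.7  93.4 122.4] 0.7
green top [308 228  24  24 386] side [209 217  30  40 904] knob [320.4 239.7] 29 [ 440.4 -109.4  102. ]
  side [221.9 206.4] 38 pred [221.6 207. ] [ 440.7 -109.4  102.2] 0.6
red top [355 248  29  22 384] side [210 276  21  30 226] knob [373.6 258.5] 31 [ 399.7 -230.8   82. ]
  side [212.6 259.3] 59 pred [212.3 260.1] [ 400.  -230.8   82.3] 0.6
cream top [155 254  23  18 270] side [171 163  18  17 204] knob [163.9 262.4] 25 [386.2 243.5  62. ]
  side [177.9 154.5] 50 pred [178.1 156.9] [386.5 242.1  68.7] 0.0
coaster 949 [226.7 148.7] [34.  35.1] [661.4 106.1  17. ]
coaster 972 [270.8 156.4] [34.6 35.4] [642.8  -1.8  17. ]
coaster 982 [315.4 164.1] [34.7 35.4] [ 624.5 -110.3   17. ]
coaster 984 [360.1 171.8] [34.6 35.9] [ 606.2 -218.6   17. ]
[109.49681784 110.02977063 109.87521219]
[array([661.4, 106.5,  17. ]), array([643. ,  -1.9,  17. ]), array([ 624.6, -110.4,   17. ]), array([ 606.1, -218.8,   17. ])]
turq [465. 291.  55.]
black [352. 332.  55.]
```

The measurements agree: the heights match within about 0.5 mm (the cream side view caught its ring; its top view is good), and the coaster pitch is 109.5–110 mm. First move: turn to yaw 90°, which makes tool x = +Y, tool y = +X and z down, then travel to the navy canister.

Emit:
carry_out:
  deltas: [0,0,9.43,0,0,0,-1,0,0,9.43,0,0,0,-1,0,0,9.43,0,0,0,-1,0,0,9.43,0,0,0,-1,0,0,9.43,0,0,0,-1,0,0,9.43,0,0,0,-1,0,0,9.43,0,0,0,-1,0,0,9.43,0,0,0,-1,0,0,0,-0.03,0.016,0,-1,0,0,0,-0.045,0.0245,0,-1,0,0,0,-0.045,0.0245,0,-1,0,0,0,-0.045,0.0245,0,-1]

```text
clock: 1.6
eef_pos: [253.2, 462.6, 231.0]
tool_rot: [3.142, 0.001, 1.571]
force: [0.5, 0.4, 0.3]
width: 85.3
gripper_force: 0.0
```

Emit:
carry_out:
  deltas: [0,0,0,-0.044,0.024,0,-1,0,0,0,-0.044,0.024,0,-1,0,0,0,-0.044,0.024,0,-1,0,0,0,-0.044,0.024,0,-1,0,0,0,-0.044,0.024,0,-1,0,0,0,-0.044,0.024,0,-1,0,0,0,-0.044,0.024,0,-1,0,0,0,-0.0388,0.021,0,-1,0,0,0,-0.024,0.0129,0,-1,0,0,0,0,0,0,-1,0,0,0,0,0,0,-1]

```text
clock: 2.98
eef_pos: [454.1, 94.4, 231.0]
tool_rot: [-3.14, -0.001, 1.572]
force: [0.6, 0.7, 0.6]
width: 85.4
gripper_force: 0.0
```

Emit:
carry_out:
  deltas: [0,0,0,-0.001,0,0.02,-1,0,0,0,0,0,0.035,-1,0,0,0,0,0,0.035,-1,0,0,0,0,0,0.035,-1,0,0,0,0,0,0.025,-1,0,0,0,0,0,0.013,-1,0,0,0,0,0,0,-1,0,0,0,0,0,0,1,0,0,0,0,0,0,1,0,0,0,0,0,0,1,0,0,0,0,0,0,1,0,0,0,0,0,0,1]

```text
clock: 4.47
eef_pos: [455.1, 92.8, 69.4]
tool_rot: [3.14, -0.001, 1.571]
force: [-2.0, 1.0, 5.7]
width: 60.7
gripper_force: 64.2
```

Emit:
carry_out:
  deltas: [0,0,0,0,0,-0.01,1,0,0,0,0,0,-0.02,1,0,0,0,0,0,-0.02,1,0,0,0,-0.02,0.0097,0,1,0,0,0,-0.04,0.0194,0,1,0,0,0,-0.04,0.0194,0,1,0,0,0,-0.04,0.0194,0,1,0,0,0,-0.04,0.0194,0,1,0,0,0,-0.04,0.0194,0,1,0,0,0,-0.04,0.0194,0,1,0,0,0,-0.035,0.017,0,1,0,0,0,-0.017,0.0084,0,1]

```text
clock: 5.98
eef_pos: [606.3, -222.7, 118.7]
tool_rot: [-3.141, 0.002, 1.568]
force: [0.5, 1.0, -4.2]
width: 60.5
gripper_force: 66.3
```

Emit:
carry_out:
  deltas: [0,0,0,0,0,0,1,0,0,0,0,0,0.01,1,0,0,0,0,0,0.01,1,0,0,0,0,0,0,1,0,0,0,0,0,0,1]

```text
clock: 6.6
eef_pos: [606.3, -219.1, 98.2]
tool_rot: [-3.141, -0.0, 1.572]
force: [1.1, 0.2, -3.5]
width: 60.6
gripper_force: 66.4
```

Run:
```python
from h import *
s=ctrl.read_state(); print(s["eef_pos"],s["force"])
S=ctrl.get_image("side"); cv2.imwrite("pics/s1.png",S[:,:,::-1])
c=S[130:380,130:430]; cv2.imwrite("pics/s1c.png",cv2.resize(c[:,:,::-1],None,fx=2,fy=2))
```

```text
[ 606.33238706 -219.06921921   98.2081099 ] [ 1.13999004  0.2072383  -3.54832656]
```

View pics/s1c.png

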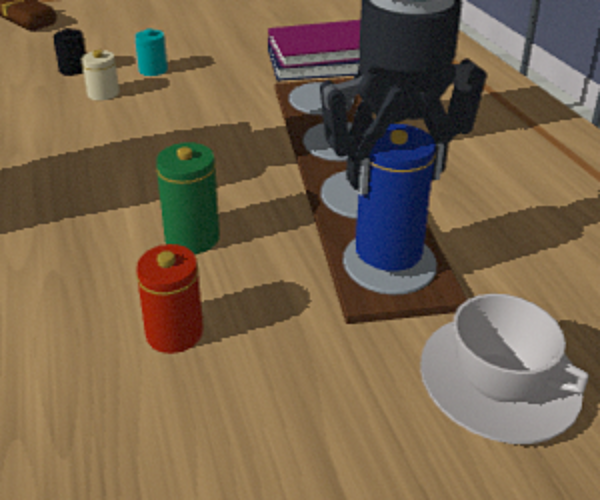

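The crop shows navy upright in the fingers above the end coaster, next to the teacup. Now lowering slowly.

Emit:
carry_out:
  deltas: [0,0,0,0,0,0.004,1,0,0,0,0,0,0.004,1,0,0,0,0,0,0.002,1,0,0,0,0,0,0.001,1,0,0,0,0,0,0.0005,1,0,0,0,0,0,0,1]

```text
clock: 7.4
eef_pos: [606.3, -219.5, 86.8]
tool_rot: [3.142, 0.0, 1.571]
force: [-0.1, 0.4, -3.5]
width: 60.7
gripper_force: 66.4
```

Emit:
carry_out:
  deltas: [0,0,0,0,0,0.0005,1,0,0,0,0,0,0.0005,1,0,0,0,0,0,0,1,0,0,0,0,0,0,1]

```text
clock: 7.9
eef_pos: [606.4, -219.6, 86.6]
tool_rot: [3.141, 0.0, 1.571]
force: [-2.9, 0.1, 5.9]
width: 60.4
gripper_force: 66.5
```

Emit:
carry_out:
  deltas: [0,0,0,0,0,0,0,0,0,0,0,0,0,-0.6,0,0,0,0,0,0,-1,0,0,0,0,0,0,-1,0,0,0,0,0,0,-1,0,0,0,0,0,-0.01,-1,0,0,0,0,0,-0.025,-1,0,0,0,0,0,-0.035,-1,0,0,0,0,0,-0.035,-1,0,0,0,0,0,-0.015,-1,0,0,0,0.022,-0.033,0,-1,0,0,0,0.022,-0.033,0,-1]

```text
clock: 9.4
eef_pos: [539.2, -174.9, 205.4]
tool_rot: [-3.141, -0.0, 1.571]
force: [1.0, 0.3, 0.5]
width: 85.5
gripper_force: 0.0
```

Emit:
carry_out:
  deltas: [0,0,0,0.022,-0.0333,0,-1,0,0,0,0.022,-0.0333,0,-1,0,0,0,0.022,-0.0332,0,-1,0,0,0,0,0,0.02,-1,0,0,0,0,0,0.03,-1,0,0,0,0,0,0,-1]

```text
clock: 10.15
eef_pos: [438.7, -109.0, 154.4]
tool_rot: [-3.137, -0.001, 1.571]
force: [0.1, -0.8, 0.2]
width: 85.7
gripper_force: 0.0
```

Emit:
carry_out:
  deltas: [0,0,0,-0.0003,0.001,0.02,-1,0,0,0,0,0,0.035,-1,0,0,0,0,0,0.03,-1,0,0,0,0,0,0.02,-1,0,0,0,0,0,0,-1,0,0,0,0,0,0,1,0,0,0,0,0,0,1,0,0,0,0,0,0,1,0,0,0,0,0,0,1,0,0,0,0,0,0,1]

```text
clock: 11.4
eef_pos: [442.0, -110.0, 52.2]
tool_rot: [3.14, 0.0, 1.571]
force: [-2.1, -0.1, 6.5]
width: 54.6
gripper_force: 62.2
```

Emit:
carry_out:
  deltas: [0,0,0,0,0,-0.01,1,0,0,0,0,0,-0.02,1,0,0,0,0,0,-0.02,1,0,0,0,-0.001,0.02,0,1,0,0,0,0,0.035,0,1,0,0,0,0,0.035,0,1,0,0,0,0,0.035,0,1,0,0,0,0,0.035,0,1,0,0,0,0,0.018,0,1,0,0,0,0,0.005,0,1,0,0,0,0,0,0.01,1,0,0,0,0,0,0.01,1]

```text
clock: 12.9
eef_pos: [623.1, -110.7, 80.1]
tool_rot: [-3.14, -0.0, 1.571]
force: [0.1, 0.5, -2.4]
width: 54.7
gripper_force: 64.2
```

Emit:
carry_out:
  deltas: [0,0,0,0,0,0,1,0,0,0,0,0,0,1]

```text
clock: 13.15
eef_pos: [624.2, -110.9, 80.7]
tool_rot: [-3.141, -0.0, 1.571]
force: [0.1, -0.2, -2.1]
width: 54.7
gripper_force: 64.2
```

Next I lower 80.7 → 69.4 mm, the last part finely.

Emit:
carry_out:
  deltas: [0,0,0,0,0.0004,0.004,1,0,0,0,0,0,0.004,1,0,0,0,0,0,0.002,1,0,0,0,0,0,0.0008,1,0,0,0,0,0,0.0005,1,0,0,0,0,0,0,1]

```text
clock: 13.9
eef_pos: [624.9, -110.7, 69.5]
tool_rot: [3.142, -0.0, 1.571]
force: [0.6, -0.1, -2.3]
width: 54.6
gripper_force: 64.2
```

Emit:
carry_out:
  deltas: [0,0,0,0,0,0.0005,1,0,0,0,0,0,0.0004,1,0,0,0,0,0,0,1,0,0,0,0,0,0,1]

```text
clock: 14.4
eef_pos: [625.0, -110.8, 69.3]
tool_rot: [3.141, -0.0, 1.571]
force: [-2.6, 0.8, 5.9]
width: 54.5
gripper_force: 64.2
```

Emit:
carry_out:
  deltas: [0,0,0,0,0,0,0,0,0,0,0,0,0,-0.6,0,0,0,0,0,0,-1,0,0,0,0,0,0,-1,0,0,0,0,0,0,-1,0,0,0,0,0,-0.01,-1,0,0,0,0,0,-0.025,-1,0,0,0,0,0,-0.035,-1,0,0,0,0,0,-0.025,-1,0,0,0,-0.01,-0.02,0,-1,0,0,0,-0.02,-0.037,0,-1,0,0,0,-0.02,-0.037,0,-1]

```text
clock: 15.9
eef_pos: [530.2, -161.4, 164.4]
tool_rot: [3.14, 0.001, 1.572]
force: [-0.4, -1.3, -0.1]
width: 85.4
gripper_force: 0.0
```

Emit:
carry_out:
  deltas: [0,0,0,-0.02,-0.037,0,-1,0,0,0,-0.02,-0.037,0,-1,0,0,0,-0.02,-0.037,0,-1,0,0,0,-0.01,-0.02,0,-1,0,0,0,0,0,0.02,-1,0,0,0,0,0,0.02,-1,0,0,0,0,0,0,-1]

```text
clock: 16.77
eef_pos: [399.4, -230.6, 123.3]
tool_rot: [-3.14, -0.001, 1.571]
force: [0.9, -0.0, 0.1]
width: 85.2
gripper_force: 0.0
```

Emit:
carry_out:
  deltas: [0,0,0,0,0.0005,0.02,-1,0,0,0,0,0,0.03,-1,0,0,0,0,0,0.03,-1,0,0,0,0,0,0.014,-1,0,0,0,0,0,0,-1,0,0,0,0,0,0,1,0,0,0,0,0,0,1,0,0,0,0,0,0,1,0,0,0,0,0,0,1,0,0,0,0,0,0,1]

```text
clock: 18.02
eef_pos: [400.9, -231.1, 30.8]
tool_rot: [3.14, 0.001, 1.571]
force: [-0.9, 1.2, 7.3]
width: 49.1
gripper_force: 61.0
```

Emit:
carry_out:
  deltas: [0,0,0,0,0,-0.01,1,0,0,0,0,0,-0.02,1,0,0,0,0,0,-0.02,1,0,0,0,0.02,0.007,0,1,0,0,0,0.037,0.0125,0,1,0,0,0,0.037,0.0125,0,1,0,0,0,0.037,0.0125,0,1,0,0,0,0.037,0.0125,0,1,0,0,0,0.037,0.0125,0,1,0,0,0,0.024,0.0095,0,1,0,0,0,0,0.03,0,1,0,0,0,0,0.035,0,1]

```text
clock: 19.52
eef_pos: [544.6, -0.8, 80.3]
tool_rot: [-3.141, -0.0, 1.572]
force: [0.4, -0.2, -1.9]
width: 49.0
gripper_force: 62.4
```

Emit:
carry_out:
  deltas: [0,0,0,0,0.035,0,1,0,0,0,0,0.035,0,1,0,0,0,0,0.02,0,1,0,0,0,0,0.008,0,1,0,0,0,0,0,0.01,1,0,0,0,0,0,0.01,1,0,0,0,0,0,0,1,0,0,0,0,0,0,1]

```text
clock: 20.52
eef_pos: [642.0, -1.9, 59.5]
tool_rot: [-3.141, 0.0, 1.571]
force: [0.4, 0.6, -1.6]
width: 48.7
gripper_force: 62.5
```

Emit:
carry_out:
  deltas: [0,0,0,-0.0003,0.0008,0.004,1,0,0,0,0,0,0.004,1,0,0,0,0,0,0.002,1,0,0,0,0,0,0.0008,1,0,0,0,0,0,0.0005,1,0,0,0,0,0,0,1]

```text
clock: 21.28
eef_pos: [643.2, -2.1, 48.3]
tool_rot: [3.142, -0.0, 1.571]
force: [-0.1, -0.3, -1.7]
width: 48.5
gripper_force: 62.5
```

Emit:
carry_out:
  deltas: [0,0,0,0,0,0.0005,1,0,0,0,0,0,0.0005,1,0,0,0,0,0,0,1,0,0,0,0,0,0,1]

```text
clock: 21.78
eef_pos: [643.3, -2.0, 47.8]
tool_rot: [3.141, -0.0, 1.571]
force: [-2.7, -0.0, 5.7]
width: 48.7
gripper_force: 62.6
```

Emit:
carry_out:
  deltas: [0,0,0,0,0,0,0,0,0,0,0,0,0,-0.6,0,0,0,0,0,0,-1,0,0,0,0,0,0,-1,0,0,0,0,0,0,-1,0,0,0,0,0,-0.01,-1,0,0,0,0,0,-0.025,-1,0,0,0,0,0,-0.035,-1,0,0,0,0,0,-0.015,-1,0,0,0,0.02,-0.021,0,-1,0,0,0,0.035,-0.0366,0,-1,0,0,0,0.035,-0.0366,0,-1]

```text
clock: 23.28
eef_pos: [547.7, 88.7, 132.1]
tool_rot: [-3.141, -0.0, 1.57]
force: [-0.4, 1.4, 0.5]
width: 85.2
gripper_force: 0.0
```

Emit:
carry_out:
  deltas: [0,0,0,0.035,-0.0366,0,-1,0,0,0,0.035,-0.0366,0,-1,0,0,0,0.035,-0.0366,0,-1,0,0,0,0.035,-0.0366,0,-1,0,0,0,0.0155,-0.0165,0,-1,0,0,0,0,0,0.02,-1,0,0,0,0,0,0,-1,0,0,0,0,0,0,-1]

```text
clock: 24.28
eef_pos: [386.4, 243.0, 112.6]
tool_rot: [3.141, 0.0, 1.57]
force: [-0.4, -0.3, 0.9]
width: 85.8
gripper_force: 0.0
```

Emit:
carry_out:
  deltas: [0,0,0,0.0003,0,0.02,-1,0,0,0,0,0,0.03,-1,0,0,0,0,0,0.03,-1,0,0,0,0,0,0.016,-1,0,0,0,0,0,0,-1,0,0,0,0,0,0,1,0,0,0,0,0,0,1,0,0,0,0,0,0,1,0,0,0,0,0,0,1,0,0,0,0,0,0,1]

```text
clock: 25.52
eef_pos: [386.5, 244.0, 17.4]
tool_rot: [3.14, -0.001, 1.571]
force: [-0.6, -1.4, 7.1]
width: 42.9
gripper_force: 60.1
```

Emit:
carry_out:
  deltas: [0,0,0,0,0,-0.01,1,0,0,0,0,0,-0.025,1,0,0,0,0,0,-0.025,1,0,0,0,-0.01,0.02,0,1,0,0,0,-0.018,0.036,0,1,0,0,0,-0.018,0.036,0,1,0,0,0,-0.018,0.036,0,1,0,0,0,-0.018,0.036,0,1,0,0,0,-0.018,0.036,0,1,0,0,0,-0.018,0.036,0,1,0,0,0,-0.013,0.027,0,1,0,0,0,-0.006,0.012,0,1]

```text
clock: 27.02
eef_pos: [662.0, 105.4, 76.8]
tool_rot: [3.141, 0.001, 1.57]
force: [0.5, 0.7, -0.9]
width: 42.6
gripper_force: 61.1
```

Emit:
carry_out:
  deltas: [0,0,0,0,0,0,1,0,0,0,0,0,0.015,1,0,0,0,0,0,0.015,1,0,0,0,0,0,0,1,0,0,0,0,0,0,1]

```text
clock: 27.65
eef_pos: [660.8, 106.8, 46.1]
tool_rot: [-3.141, 0.0, 1.571]
force: [0.1, 0.3, -1.0]
width: 42.6
gripper_force: 61.1
```

Contact is expected at about 34.5 mm.

Emit:
carry_out:
  deltas: [0,0,0,0,0.0005,0.004,1,0,0,0,0,0,0.004,1,0,0,0,0,0,0.002,1,0,0,0,0,0,0.0008,1,0,0,0,0,0,0.0005,1,0,0,0,0,0,0,1]

```text
clock: 28.4
eef_pos: [661.6, 106.8, 35.1]
tool_rot: [3.142, -0.0, 1.571]
force: [1.1, -0.2, -1.6]
width: 42.2
gripper_force: 61.1
```

Emit:
carry_out:
  deltas: [0,0,0,0,0,0.0005,1,0,0,0,0,0,0.0004,1,0,0,0,0,0,0,1,0,0,0,0,0,0,1]

```text
clock: 28.9
eef_pos: [661.6, 106.8, 34.5]
tool_rot: [3.141, -0.0, 1.571]
force: [-2.0, 0.4, 4.6]
width: 42.5
gripper_force: 61.1
```

Contact. Now release, lift and back away towards the robot.

Emit:
carry_out:
  deltas: [0,0,0,0,0,0,0,0,0,0,0,0,0,-0.6,0,0,0,0,0,0,-1,0,0,0,0,0,0,-1,0,0,0,0,0,0,-1,0,0,0,0,0,-0.01,-1,0,0,0,0,0,-0.025,-1,0,0,0,0,0,-0.04,-1,0,0,0,0,0,-0.05,-1,0,0,0,0.02,-0.02,-0.05,-1,0,0,0,0.03,-0.04,-0.02,-1,0,0,0,0.03,-0.045,0,-1]

```text
clock: 30.4
eef_pos: [557.2, 187.4, 231.9]
tool_rot: [3.136, -0.002, 1.57]
force: [0.4, 1.3, -0.3]
width: 85.7
gripper_force: 0.0
```

Emit:
carry_out:
  deltas: [0,0,0,0.04,-0.04,0,-1,0,0,0,0.04,-0.04,0,-1,0,0,0,0.04,-0.02,0,-1,0,0,0,0.04,0,0,-1,0,0,0,0.03,0,0,-1,0,0,0,0,0,0,-1]

```text
clock: 31.15
eef_pos: [455.6, 379.7, 229.4]
tool_rot: [3.141, -0.002, 1.576]
force: [-0.1, -0.6, 0.2]
width: 85.5
gripper_force: 0.0
```

```bash
cat > v.py <<'E'
from h import *
T=ctrl.get_image("top");S=ctrl.get_image("side")
cv2.imwrite("pics/t9.png",np.vstack([cv2.resize(T[60:260,100:480],None,fx=1.45,fy=1.45,interpolation=2),cv2.resize(S[80:380,100:500],(551,300))])[:,:,::-1])
t=dict(navy=(606.1,-218.8),green=(624.6,-110.4),red=(643,-1.9),cream=(661.4,106.5))
for n in t:
    p=proj("top",(*t[n],H[n]-3+17)); b=blob(mask(T,"brass"),p,7)
    print(n,b[2][4],(plane("top",b[1],H[n]-3+17)[:2]-t[n]).round(1) if b else None)
s=ctrl.read_state();print(s["eef_pos"],s["clock"],s["force"])
E
python3 v.py
```

```text
navy 28 [-1.1 -0.1]
green 29 [-1.  -0.1]
red 28 [-0.2  0.3]
cream 22 [-0.2 -0.4]
[456.57542471 375.87184462 229.47172721] 31.25 [ 0.10405083 -0.31369    -1.21860446]
```

View pics/t9.png

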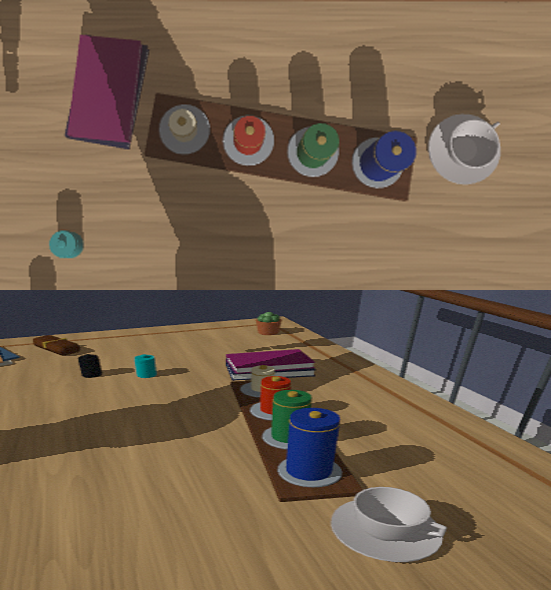

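The pictures show all four canisters upright on their coasters, in order from navy by the teacup to cream by the books. Each is centred within about 1 mm, the teacup and books have not moved, and the arm is clear.

```bash
python3 -c "
from cell import ctrl
print(ctrl.finish_job())"
```

```text
the job is handed in; nothing more can be done
None
```

The job is handed in: navy, green, red and cream stand upright on the coasters from the teacup to the books, each centred within about 1 mm by the top camera, with the teacup and books where they were, in about 31 s.

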